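# Back off the knurled locking ring of a lens mount

### The job

A knurled locking ring holds the lens in the round mount on the bench. Loosen it with a fingertip against its knurled rim, rolling it round anticlockwise as seen from above: its pointer starts within half a turn past the upright index post, so let it come round past the post once, and stop and leave it in line with the post when it comes round the second time. Grasp and lift nothing: the lens stays seated in the mount, and the small things around stay where they are.

Things in the scene. Friction and masses are not known exactly. Their poses are not given: they have to be found in the camera images.
- lens_mount: Fixed grey mount; origin at the centre of its underside, z up. Round foot of radius 78 mm, 12 mm thick, four screw heads up to z = 16 mm; on it a dark barrel of radius 36 mm up to z = 40 mm carries the ring. On its own +x side stands an upright dark index post: x = 59 to 69 mm, y = -6 to 6 mm, 76 mm high (foot x = 57 to 71, y = -12 to 12 mm, 20 mm high).
- ring_axis (a point): Point fixed on the mount, on the ring's vertical axis, 52 mm above the bench. Plain aluminium ring, 20 mm tall, z = 42 to 62 mm above the bench when tight; it climbs 3 mm each turn. 24 upright rounded ridges (radius 3 mm) round its rim: outer radius 46.5 mm over the ridges, 43.5 mm between. Only the index post stands beside the rim: a finger can follow the rim everywhere else, not past the post.
- index_post (a point): Centre of the top of the index post, 64 mm from the ring's axis and 76 mm above the bench; the direction from ring_axis to here is where the pointer must end.
- lock_ring (a joint): Turn of the ring in rad, growing anticlockwise seen from above (loosening). 0: tight, pointer in line with the index post; 6.28: first return to the post; 12.57: second return; stops at 0 and 18.85. Starts between 0.5 and 3.0. Stiff (friction about 0.06 N m), it stays where it is left; a finger pressing the rim with 2 to 10 N while moving along it turns it.
- ring_pointer (a point): The pointer on the ring: a dark radial bar on its top face, 14 mm long and 8 mm wide; this point is 40 mm from the axis, at the top of the bar.
- lens: Loose dull grey lens tube with a glass top, 54 mm in diameter and 58 mm tall, standing upright in the barrel through the ring with about 3 mm of play all round; origin at the centre of its underside, 17 mm above the bench; its top is 75 mm above the bench. It is not to be lifted or taken out.
- dust_cap: Bystander: loose black cap, 42 mm across, 13 mm high, to the right of and nearer than the mount; origin at the centre of its underside.
- slide_box: Bystander: blue box for slides, 72 x 95 x 37 mm, to the right of the mount; origin at the centre of its underside.
- bottle_amber: Bystander: small amber bottle with a black cap, 46 mm across, 91 mm high, to the left of the mount; origin at the centre of its underside.
- dish: Bystander: clear round lidded dish, 64 mm across, 15 mm high, to the left of and behind the mount; origin at the centre of its underside.

How it is judged:
By the outcome, as a careful person would: the job done as asked, in the order asked, and still so for the second after the job is handed in, with the robot touching nothing.
It also fails if it takes over 58 s, if anything falls off the work surface, if the arm or the gripper's body presses on something with over 40 N, if the wrist force passes 120 N, or if a joint passes its speed limit or range.

### The arm

A 6-joint arm with a two-finger parallel gripper is mounted at the origin on the work surface; the furniture and walls round the work are solid. World frame = base frame: x ahead of the robot, y to its left, z up, the work surface at z = 0. Lengths are in m, angles in rad, forces in N, time in s.
With the tool pointing down it reaches from about 0.35 to 1 m from the base axis. Payload 7.1 kg.
Tool frame: the origin (TCP) lies midway between the tips of the shut fingers; the grasp point (between the pads) lies 19 mm behind it; z points along the fingers, y is the line along which they close (so a half turn about z gives the same grasp; the last joint's range is limited). The gripper opens to 85 mm and grips with 20 to 120 N. Pads are 22 mm wide; open, the fingers measure 114 mm over their backs; the gripper's body (76 mm by 85 mm) begins 54 mm behind the grasp point. The pads swing forward as they close: fully open they stand 13 mm farther back than shut.
Start: joints at [-1.136, 0.423, 1.63, -0, 1.089, -0.019], TCP at [0.274, -0.562, 0.231] pointing down, gripper open.
Joint ranges: [-3, 3], [-0.9, 2.11], [0.09, 2.58], [-1.31, 4.45], [0.11, 2.69], [-2.54, 2.54]. Speed limits (rad/s): [2.39, 2.39, 3.01, 3.14, 3.14, 3.14].

### API

Orientations are given as a rotation vector (axis times angle).
In Python, from workcell import r, cams gives the robot as it stands. The module is installed in compiled form; this text tells all that it offers.
- The arm moves only by the shell command python3 -m inch 'ROWS' [FORCE]. ROWS is JSON, a list of rows, each a list of 7 numbers: the shift along the tool's x, y, z in units of 30 mm (1.0 is 30 mm), then the turn, a rotation vector about the tool's x, y, z in rad, then the finger opening in mm, from 0 to 85.4. A call has 1 to 8 rows; each row is the pose to reach, as a shift and turn from the pose commanded when the call began, along the tool's axes at that moment; what a row does not reach only later rows make up. A row lasts 1/12 s, in which the tool goes at most 41.7 mm and 7.16 degrees, less where a joint would pass 70% of its speed; a pose out of reach is approached as far as the arm can. A call with a gripper value outside its range is refused whole. The fingers move at their own pace and stop on an object; FORCE is the grip in N (left out, the last holds). Time passes only in rows, so rows that repeat a pose let the fingers close. It gives the time, the measured TCP pose, the force, the opening and the grip force at its end, in the units of the state.
- r.get_state(): the state, without advancing time (a new reading comes with each control period).
- cams.grab_frame(name): name is "side" or "top" or "wrist"; returns a dict with "pixels" (384x512x3 uint8, red, green, blue), "fov_y" (degrees; the focal length in pixels is half the picture's height over the tangent of half this angle, whatever the lens; pixels are square), "cx", "cy" (the principal point, pixels), "R" (3x3) and "t" (3): a world point X has camera coordinates R X + t. Camera axes: x right, y down, z forward; pixel columns grow to the right and rows downward; lengths in m; the calibration is good to about 2 mm. A picture is of the moment at which its call begins. There is no depth.
- r.close_job(): hands the job in; it is judged then, once.
The state is a dict: "time_s": time; "q": joint angles; "joint_velocities": joint speeds; "joint_efforts": joint torques, N m; "position": TCP position; "tool_rot": TCP orientation; "contact_force": force on the tool from outside, world axes, zero at the start; "wrist_torque": the same for the moment, N m; "gripper_width": opening from 0.0 (shut) to 1.0 (fully open); "grasp_force": force on a finger pad.
Only numpy, scipy, OpenCV 4.12 (cv2) and the standard library are available. Lean on these libraries where they do the work, as an engineer would, in place of code of your own. Each camera call takes 0.05 s, during which the arm holds its last target. There are 200 camera calls.

## Working session

There is one attempt and no reset: what is moved stays moved. The work goes in short steps, Python scripts to look and compute and a shell command to move; the robot and the scene stay as the last step left them, time stands still between calls to the robot, and variables do not carry over. Pictures are saved under pics/ and viewed, at most 12 in all, crops included, and the job is handed in when it is done.

```bash
mkdir -p pics
python3 - <<'E'
from workcell import r,cams
import cv2,numpy as np
s=r.get_state();print(s)
for n in ["top","side"]:
    f=cams.grab_frame(n);np.savez(f"{n}0.npz",**f)
    print(n,f["fov_y"],f["cx"],f["cy"],np.array(f["R"]).round(3).tolist(),np.array(f["t"]).round(3))
    cv2.imwrite(f"pics/{n}0.png",f["pixels"][:,:,::-1])
E
```

```text
{'time_s': 0.0, 'q': array([-1.13598445e+00,  4.23849170e-01,  1.63071186e+00,  5.22914894e-05,
        1.08859485e+00, -1.90134451e-02]), 'joint_velocities': array([-2.44427268e-05, -4.52339141e-04,  1.41498599e-03,  2.63893567e-04,
        2.07072261e-03, -1.62462268e-03]), 'joint_efforts': array([-5.67236129e-04, -5.57398331e+01, -2.81737196e+01, -1.27235394e-04,
        7.42237171e-03,  9.23609520e-06]), 'position': array([ 0.2737972 , -0.56121536,  0.2305319 ]), 'tool_rot': array([-3.05956868e+00, -7.06381952e-01,  4.35438132e-04]), 'contact_force': array([ 0.32014118, -0.01031514, -0.12858175]), 'wrist_torque': array([-0.00730269,  0.01536573,  0.05337673]), 'grasp_force': 0.0, 'gripper_width': 1.0020960241384747}
top 42.00742438802412 254.93940478705937 189.44730894247752 [[0.007, -1.0, 0.002], [-0.98, -0.007, -0.197], [0.197, -0.001, -0.98]] [-0.029  0.551  1.114]
side 56.36665115669855 254.04404769485387 190.6807900490719 [[-0.971, -0.238, 0.017], [-0.136, 0.496, -0.857], [0.196, -0.835, -0.514]] [0.525 0.145 0.982]
```

View pics/top0.png

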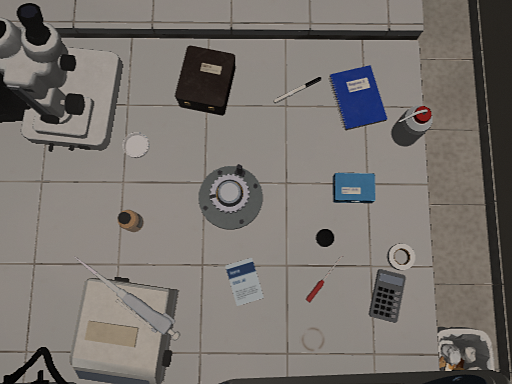

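View pics/side0.png

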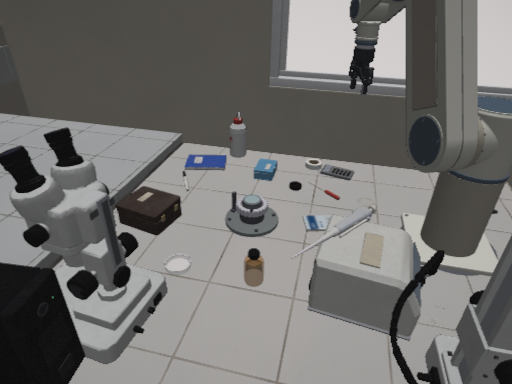

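The top view shows the mount foot at about (230,197), the ring at (229,193) and the post near (240,170). The bottle is at (129,220), the dust cap at (325,238), the box at (354,188) and the dish at (136,146). Next I zoom in to find the pointer.

```bash
cat > h.py <<'E'
import numpy as np,cv2
from workcell import r,cams
def K(f):
    F=f["pixels"].shape[0]/2/np.tan(np.radians(float(f["fov_y"]))/2)
    return F
def ray(f,u,v,z):
    R=np.array(f["R"]);t=np.array(f["t"]);F=K(f)
    d=R.T@np.array([(u-f["cx"])/F,(v-f["cy"])/F,1.]);c=-R.T@t
    return c+d*(z-c[2])/d[2]
def proj(f,X):
    c=np.array(f["R"])@np.array(X)+np.array(f["t"]);F=K(f)
    return np.array([F*c[0]/c[2]+f["cx"],F*c[1]/c[2]+f["cy"]])
E
python3 - <<'E'
from h import *
f=dict(np.load("top0.npz"));im=f["pixels"]
c=im[155:240,185:275]
cv2.imwrite("pics/c0.png",cv2.resize(c[:,:,::-1],None,fx=7,fy=7,interpolation=cv2.INTER_CUBIC))
# foot: grey darker than bench
g=cv2.cvtColor(im,cv2.COLOR_RGB2GRAY); print(g[197,190:275:3],g[185:240:3,230])
m=np.zeros_like(g);m[155:240,185:275]=(g[155:240,185:275]<135)
cs,_=cv2.findContours(m,0,cv2.CHAIN_APPROX_NONE);k=max(cs,key=cv2.contourArea)
h=cv2.convexHull(k);e=cv2.fitEllipse(h);print(e,ray(f,*e[0],0.012))
E
```

```text
[138 137 139  88  85  87  87  43  69  69 120 155 154 154 154 157 124  31
 154 137  81  84  84  83  94 137 137 139 138] [152 152 152 154 153 160  50  56 154 146  87  86  88  88  85 147 138 138
 139]
((221.32315063476562, 195.9297637939453), (78.510986328125, 102.52184295654297), 61.6387939453125) [0.54271657 0.05586739 0.012     ]
```

View pics/c0.png

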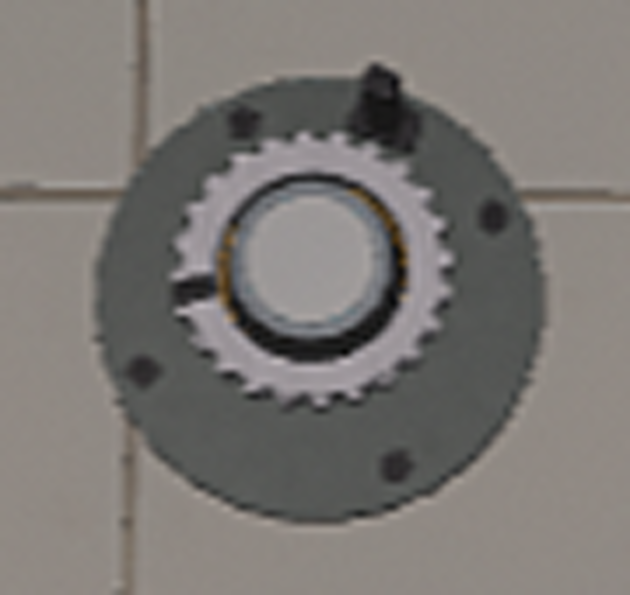

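The crop shows the post top at about (239,166), the ring top centre at about (230,193) and the pointer at about (213,196). That puts the pointer roughly 100–120° anticlockwise past the post. Next I compute the metric pose.

Run:
```python
from h import *
from scipy.spatial.transform import Rotation as Ro
f=dict(np.load("top0.npz"));im=f["pixels"];g=cv2.cvtColor(im,cv2.COLOR_RGB2GRAY)
m=np.zeros_like(g);m[155:240,185:275]=(g[155:240,185:275]<112)
m=cv2.morphologyEx(m,cv2.MORPH_CLOSE,np.ones((25,25)));m=cv2.morphologyEx(m,cv2.MORPH_OPEN,cv2.getStructuringElement(2,(25,25)))
k=max(cv2.findContours(m,0,cv2.CHAIN_APPROX_NONE)[0],key=cv2.contourArea)
e=cv2.fitEllipse(cv2.convexHull(k));C=ray(f,*e[0],0.012);print(e,C)
b=np.zeros_like(g);b[178:210,208:254]=(g[178:210,208:254]>115)
k2=max(cv2.findContours(b,0,1)[0],key=cv2.contourArea);e2=cv2.fitEllipse(cv2.convexHull(k2));C2=ray(f,*e2[0],0.063);print(e2,C2)
P=ray(f,(380+.5)/7-.5+185,(80+.5)/7-.5+155,0.076);Q=ray(f,(197+.5)/7-.5+185,(289+.5)/7-.5+155,0.063)
print(P,Q,np.linalg.norm((P-C)[:2]),np.linalg.norm((Q-C2)[:2]))
a=np.degrees([np.arctan2(*(X-Y)[1::-1]) for X,Y in((P,C),(P,C2),(Q,C2),(Q,C))]);print(a)
s=r.get_state();R=Ro.from_rotvec(s["tool_rot"]).as_matrix();print(R.round(3))
for n,u,v in(("cap",325,238),("bottle",129,220)):print(n,ray(f,u,v,0.01))
```

```text
((227.87509155273438, 197.62660217285156), (66.66990661621094, 68.7826919555664), 44.155757904052734) [0.53866294 0.03995404 0.012     ]
((229.2431640625, 192.69781494140625), (36.48082733154297, 40.417762756347656), 80.24085235595703) [0.54093004 0.03424426 0.063     ]
[0.60154948 0.0123931  0.076     ] [0.53319892 0.07236249 0.063     ] 0.06866092622835449 0.03889434761552284
[-23.66613997 -19.82243701 101.46518328  99.56999411]
[[ 0.899  0.438 -0.001]
 [ 0.438 -0.899  0.001]
 [ 0.    -0.001 -1.   ]]
cap [ 0.4429359  -0.19308194  0.01      ]
bottle [0.48274107 0.27614525 0.01      ]
```

```bash
python3 -m inch '[[8.1,-6.5,0,0,0,-0.768,0],[8.1,-6.5,0,0,0,-0.768,0],[8.1,-6.5,0,0,0,-0.768,0],[8.1,-6.5,0,0,0,-0.768,0],[8.1,-6.5,0,0,0,-0.768,0],[8.1,-6.5,0,0,0,-0.768,0],[8.1,-6.5,0,0,0,-0.768,0],[8.1,-6.5,0,0,0,-0.768,0]]'
cat >> h.py <<'E'
from scipy.spatial.transform import Rotation as Ro
def tool():
    s=r.get_state();return s["position"],Ro.from_rotvec(s["tool_rot"]).as_matrix(),s
E
python3 - <<'E'
from h import *
p,R,s=tool();print(p,R.round(3),s["q"],(R.T@(np.array([.52,-.03,.23])-p))/.03)
E
```

```text
time_s: 0.77
position: [0.4075, -0.2762, 0.231]
tool_rot: [-2.569, -1.805, -0.001]
contact_force: [0.3, -1.1, 0.6]
gripper_width: -0.002
grasp_force: 0.0
[ 0.40750988 -0.27615667  0.23103524] [[ 0.339  0.941 -0.001]
 [ 0.941 -0.339  0.002]
 [ 0.001 -0.001 -1.   ]] [-6.20304623e-01  2.28913801e-01  1.91697279e+00  1.06609618e-03
  9.97066619e-01 -2.75023173e-01] [8.99045614 0.74604853 0.0447755 ]
```

```bash
python3 -m inch '[[9,0.75,0,0,0,0,0],[9,0.75,0,0,0,0,0],[9,0.75,0,0,0,0,0],[9,0.75,0,0,0,0,0],[9,0.75,0,0,0,0,0],[9,0.75,0,0,0,0,0],[9,0.75,0,0,0,0,0],[9,0.75,0,0,0,0,0]]'
python3 - <<'E'
from h import *
p,R,s=tool();print(p,R.round(3),s["q"].round(3))
f=cams.grab_frame("wrist");np.savez("w0.npz",**f);Rc=np.array(f["R"]);print(f["fov_y"],f["cx"],f["cy"],Rc.round(3),-Rc.T@np.array(f["t"]),proj(f,[.54,.033,.06]),proj(f,p))
cv2.imwrite("pics/w0.png",f["pixels"][:,:,::-1])
E
```

```text
time_s: 1.43
position: [0.5219, -0.0302, 0.2312]
tool_rot: [-2.569, -1.807, -0.002]
contact_force: [-0.4, 0.1, 0.2]
gripper_width: -0.001
grasp_force: 0.0
[ 0.52185157 -0.03022146  0.23116499] [[ 0.338  0.941  0.001]
 [ 0.941 -0.338  0.001]
 [ 0.001  0.    -1.   ]] [-8.100e-02  2.730e-01  1.855e+00  1.000e-03  1.012e+00  2.630e-01]
63.12460381616159 252.2061248339515 191.94750859362549 [[ 0.942 -0.337  0.001]
 [-0.325 -0.908  0.263]
 [-0.088 -0.248 -0.965]] [0.5439181  0.0325115  0.37420788] [247.93635219 107.51173266] [252.65407031 245.14320522]
```

View pics/w0.png

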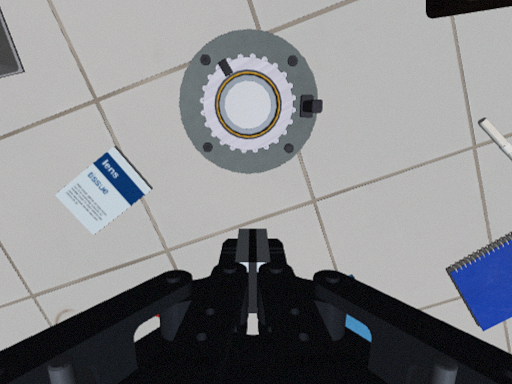

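The wrist view shows the foot centred near (248,101), the ring at (249,104), the pointer at (224,67) and the post top near (316,106). I'll fit these precisely.

```bash
cat >> h.py <<'E'
def fit(f,z,C0,thr=150):
    """ring centre and pointer angle from dark bar in annulus around C0; z of ring top"""
    im=f["pixels"];g=cv2.cvtColor(im,cv2.COLOR_RGB2GRAY)
    v,u=np.mgrid[0:384,0:512]
    c=np.array(C0)
    R=np.array(f["R"]);F=K(f)
    d=np.stack([(u-f["cx"])/F,(v-f["cy"])/F,np.ones(u.shape)],-1)@R;o=-R.T@np.array(f["t"])
    W=(o+d*((z-o[2])/d[...,2])[...,None])[...,:2]-c[:2]
    rr=np.hypot(W[...,0],W[...,1]);th=np.degrees(np.arctan2(W[...,1],W[...,0]))
    return g,W,rr,th
def pointer(f,z,C,th=90,lo=.035,hi=.0435):
    g,W,rr,a=fit(f,z,C)
    m=((rr>lo)&(rr<hi)&(g<th)).astype(np.uint8)
    n,l,st,ce=cv2.connectedComponentsWithStats(m)
    out=[]
    for i in range(1,n):
        if st[i,4]>=8:
            p=W[l==i].mean(0);out.append((st[i,4],round(float(np.degrees(np.arctan2(p[1],p[0]))),1),round(float(np.hypot(*p))*1e3,1)))
    return sorted(out)[::-1]
E
python3 - <<'E'
from h import *
f=dict(np.load("w0.npz"));im=f["pixels"];g=cv2.cvtColor(im,cv2.COLOR_RGB2GRAY)
print(im[101,195],im[160,248],im[101,150],im[90,210],g[106,298:326],g[67,218:232])
B=np.zeros_like(g);B[20:185,170:330]=1
def ell(m,k=5):
    m=cv2.morphologyEx(m.astype(np.uint8)*B,cv2.MORPH_OPEN,np.ones((k,k)))
    c=max(cv2.findContours(m,0,cv2.CHAIN_APPROX_NONE)[0],key=cv2.contourArea);return cv2.fitEllipse(cv2.convexHull(c))
e=ell((g<125),9);C=ray(f,*e[0],.012);print(e,C)
I=im.astype(int)
B[:]=0;B[50:157,195:300]=1
e2=ell((g>150),3);C2=ray(f,*e2[0],.062);print(e2,C2)
C0=(C2)[:2];print("ptr",pointer(f,.063,C0),pointer(f,.064,C[:2]))
m=((g<45)).astype(np.uint8);m[:, :296]=0;m[:,328:]=0;m[:88]=0;m[122:]=0
u,v=np.nonzero(m)[::-1];print(u.min(),u.max(),v.min(),v.max())
for uu,vv in((u.max(),(v.min()+v.max())/2),):
    P=ray(f,uu+.5,vv,.076)
    for X in(C,C2):print(P,np.hypot(*(P-X)[:2]),np.degrees(np.arctan2(*(P-X)[1::-1])))
E
```

```text
[113 121 123] [102 115 112] [188 187 183] [199 202 215] [111  90  22  45  45  12  17  16  19  14  17  21  22  22  39  56  58  61
  57  57  57  51  49  58 121 192 186 183] [197 167 106  33  40  50  50  53  48  52  49  44 124 210]
((248.88272094726562, 100.85748291015625), (139.94021606445312, 143.10629272460938), 177.2734375) [0.54282507 0.03944167 0.012     ]
((247.7068328857422, 102.77903747558594), (95.81224060058594, 99.09697723388672), 177.3856658935547) [0.54131068 0.03719834 0.062     ]
ptr [(np.int32(78), 103.7, 39.2)] [(np.int32(80), 106.5, 39.2), (np.int32(14), -136.1, 35.3)]
300 320 96 116
[0.60352204 0.01174672 0.076     ] 0.06671680964535838 -24.52637772905403
[0.60352204 0.01174672 0.076     ] 0.06721636520756778 -22.250224123803527
```

```bash
cat >> h.py <<'E'
C=np.array([.542,.0382])
def rep():
    p,R,s=tool();d=np.array([p[0]-C[0],p[1]-C[1],0]);q=R.T@d*1e3;F=R.T@s["contact_force"]
    print(f"t={s['time_s']:.2f} a={q[1]:.1f} b={q[0]:.1f} z={p[2]*1e3:.1f} Fa={F[1]:.1f} Fb={F[0]:.1f} Fz={F[2]:.1f} q6={s['q'][5]:.2f}")
E
echo 'from h import *;rep()' > rep.py
python3 -m inch '[[0,0,2,0,0,0,0],[0,0,4,0,0,0,0],[0,0,5.5,0,0,0,0],[0,0,6.17,0,0,0,0],[0,0,6.17,0,0,0,0],[0,0,6.17,0,0,0,0]]' >/dev/null; python3 rep.py
python3 -m inch '[[0.15,0,0,0,0,0,0],[0.25,0,0,0,0,0,0],[0.35,0,0,0,0,0,0],[0.35,0,0,0,0,0,0]]'>/dev/null;python3 rep.py
python3 -m inch '[[0.05,0,0,0,0,0,0],[0.05,0,0,0,0,0,0]]'>/dev/null;python3 rep.py
```

```text
t=1.98 a=0.9 b=-77.3 z=42.0 Fa=-0.7 Fb=0.2 Fz=0.2 q6=0.26
t=2.32 a=5.8 b=-63.8 z=48.1 Fa=-0.2 Fb=0.2 Fz=-0.8 q6=0.28
t=2.48 a=4.9 b=-62.7 z=47.3 Fa=0.2 Fb=0.0 Fz=-0.4 q6=0.28
```

```bash
python3 -m inch '[[0,0,0,0,0,0,0],[0,0,0,0,0,0,0],[0,0,0,0,0,0,0],[0,0,0,0,0,0,0]]'>/dev/null;python3 rep.py
python3 -m inch '[[0.06,0,0,0,0,0,0],[0.06,0,0,0,0,0,0],[0.06,0,0,0,0,0,0]]'>/dev/null;python3 rep.py
python3 -m inch '[[0.06,0,0,0,0,0,0],[0.06,0,0,0,0,0,0],[0.06,0,0,0,0,0,0]]'>/dev/null;python3 rep.py
```

```text
t=2.82 a=4.3 b=-63.2 z=46.2 Fa=-0.3 Fb=-0.9 Fz=0.4 q6=0.28
t=3.07 a=4.3 b=-61.2 z=46.2 Fa=0.3 Fb=0.2 Fz=0.9 q6=0.29
t=3.32 a=4.3 b=-59.6 z=46.2 Fa=-0.4 Fb=-1.5 Fz=-0.2 q6=0.29
```

```bash
python3 -m inch '[[0.06,0,0,0,0,0,0],[0.06,0,0,0,0,0,0],[0.06,0,0,0,0,0,0]]'>/dev/null;python3 rep.py
python3 -m inch '[[0.06,0,0,0,0,0,0],[0.06,0,0,0,0,0,0],[0.06,0,0,0,0,0,0]]'>/dev/null;python3 rep.py
python3 -c "
from h import *
f=cams.grab_frame('wrist');cv2.imwrite('pics/w1.png',cv2.resize(f['pixels'][0:290,100:400,::-1],None,fx=2,fy=2))"
```

```text
t=3.57 a=4.2 b=-59.2 z=46.2 Fa=1.6 Fb=-11.4 Fz=-1.2 q6=0.29
t=3.82 a=4.1 b=-58.8 z=46.2 Fa=3.4 Fb=-21.6 Fz=-3.6 q6=0.30
```

View pics/w1.png

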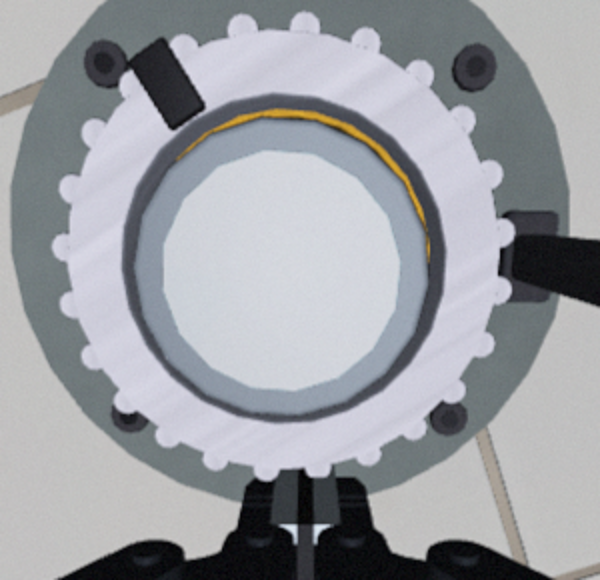

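Contact is on the ring at b≈-59.5, with a stiffness of about 5.6 N/mm. In the picture the tip is about 13 mm wide at (305,490), the pointer is at (165,82) and the post is at right (530,255). I back off to a light press and start a stroke.

```bash
python3 -m inch '[[-0.08,0.09,0,0,0,0,0],[-0.06,0.22,0,0,0,0,0],[-0.03,0.35,0,0,0,0,0],[0,0.47,0,0,0,0,0],[0.04,0.6,0,0,0,0,0],[0.09,0.72,0,0,0,0,0]]'>/dev/null;python3 rep.py
cat > look.py <<'E'
from h import *
import sys
n=sys.argv[1];z=float(sys.argv[2]) if len(sys.argv)>2 else .063
f=cams.grab_frame(n);np.savez("last_%s.npz"%n,**f);print(n,pointer(f,z,C))
E
python3 look.py wrist; python3 look.py top
```

```text
t=4.37 a=26.2 b=-53.4 z=46.2 Fa=-0.3 Fb=-6.3 Fz=-0.8 q6=0.29
wrist [(np.int32(482), 131.5, 39.2), (np.int32(23), 102.9, 42.6), (np.int32(14), 111.0, 43.0)]
top [(np.int32(51), 24.7, 36.7), (np.int32(11), 73.6, 39.8)]
```

```bash
python3 -m inch '[[0.06,0.11,0,0,0,0,0],[0.13,0.22,0,0,0,0,0],[0.21,0.32,0,0,0,0,0],[0.29,0.42,0,0,0,0,0],[0.39,0.5,0,0,0,0,0],[0.49,0.59,0,0,0,0,0]]'>/dev/null;python3 rep.py; python3 look.py wrist
python3 -m inch '[[-0.4,0,0,0,0,0,0],[-0.4,0,-1,0,0,0,0],[-0.4,0,-2,0,0,0,0],[-0.4,0,-2,0,0,0,0],[-0.4,0,-2,0,0,0,0]]'>/dev/null;python3 rep.py;python3 look.py wrist
```

```text
t=4.97 a=46.9 b=-38.8 z=47.0 Fa=8.6 Fb=-8.3 Fz=-0.3 q6=0.31
wrist [(np.int32(387), 164.5, 39.2), (np.int32(88), 39.3, 41.6), (np.int32(76), 55.0, 41.3), (np.int32(74), 22.8, 41.8), (np.int32(68), 99.5, 42.4), (np.int32(54), 5.8, 42.0), (np.int32(53), 70.7, 40.8), (np.int32(38), -9.5, 42.6), (np.int32(19), 88.1, 41.0), (np.int32(18), -24.8, 43.0)]
t=5.43 a=44.9 b=-50.1 z=107.9 Fa=0.2 Fb=1.0 Fz=0.3 q6=0.28
wrist [(np.int32(190), 165.4, 39.2), (np.int32(20), 25.5, 41.8), (np.int32(16), 41.7, 41.5), (np.int32(13), 57.5, 40.9), (np.int32(11), 8.5, 41.7), (np.int32(10), -8.8, 42.3), (np.int32(9), 105.7, 43.2)]
```

```bash
sed -i 's/^C=.*/C=np.array([.5405,.0371])/' h.py
python3 -m inch '[[1.3,0.2,0,0,0,0,0],[2.69,0.4,0,0,0,0,0],[2.69,0.4,0,0,0,0,0],[2.69,0.4,0,0,0,0,0],[2.69,0.4,1,0,0,0,0],[2.69,0.4,2,0,0,0,0],[2.69,0.4,2,0,0,0,0],[2.69,0.4,2,0,0,0,0]]'>/dev/null;python3 rep.py
python3 -m inch '[[-0.1,-0.1,0,0,0,0,0],[-0.2,-0.15,0,0,0,0,0],[-0.3,-0.2,0,0,0,0,0],[-0.3,-0.2,0,0,0,0,0]]'>/dev/null;python3 rep.py
```

```text
t=6.15 a=54.5 b=30.1 z=44.1 Fa=1.3 Fb=-0.1 Fz=-0.1 q6=0.41
t=6.48 a=52.9 b=23.2 z=48.2 Fa=4.8 Fb=2.4 Fz=2.9 q6=0.40
```

```bash
python3 -m inch '[[0.13,-0.09,0,0,0,0,0],[0.25,-0.14,0,0,0,0,0],[0.37,-0.2,0,0,0,0,0],[0.48,-0.27,0,0,0,0,0],[0.58,-0.35,0,0,0,0,0],[0.68,-0.44,0,0,0,0,0],[0.77,-0.54,0,0,0,0,0],[0.85,-0.64,0,0,0,0,0]]'>/dev/null;python3 rep.py
python3 -m inch '[[0.07,-0.11,0,0,0,0,0],[0.13,-0.23,0,0,0,0,0],[0.18,-0.35,0,0,0,0,0],[0.22,-0.47,0,0,0,0,0]]'>/dev/null;python3 rep.py; python3 look.py wrist
```

```text
t=7.15 a=31.2 b=48.7 z=46.4 Fa=2.3 Fb=1.2 Fz=-1.8 q6=0.45
t=7.48 a=16.6 b=54.8 z=45.9 Fa=1.0 Fb=1.0 Fz=-0.8 q6=0.47
wrist [(np.int32(3623), 44.9, 28.2), (np.int32(850), 157.2, 38.1)]
```

```bash
python3 look.py top; python3 look.py side; python3 -c "
from h import *
a=np.load('last_wrist.npz')['pixels'];a=cv2.resize(a[:,:,::-1],(400,300))
b=[]
for n in('top','side'):
    f=dict(np.load(f'last_{n}.npz'));u,v=proj(f,[*C,.063]).astype(int);b.append(cv2.resize(f['pixels'][v-30:v+30,u-40:u+40,::-1],(400,300),interpolation=2))
cv2.imwrite('pics/m1.png',np.vstack([a,np.hstack(b)]) if 0 else np.vstack([np.hstack([a,np.zeros_like(a)]),np.hstack(b)]))"
```

```text
top [(np.int32(38), -179.7, 38.1), (np.int32(17), 10.7, 38.3), (np.int32(14), -137.9, 39.3)]
side [(np.int32(35), 12.3, 35.3), (np.int32(10), -65.4, 38.6)]
```

View pics/m1.png

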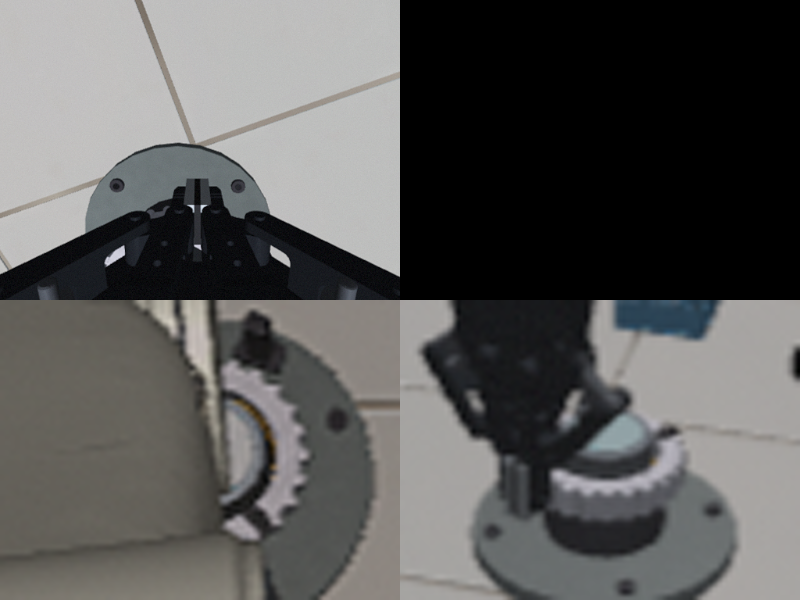

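```bash
python3 -m inch '[[0,-0.13,0,0,0,0,0],[0.01,-0.26,0,0,0,0,0],[0.02,-0.39,0,0,0,0,0],[0.03,-0.55,0,0,0,0,0]]'>/dev/null;python3 rep.py
python3 -m inch '[[0,-0.16,0,0,0,0,0],[-0.01,-0.3,0,0,0,0,0],[-0.02,-0.43,0,0,0,0,0],[-0.03,-0.56,0,0,0,0,0]]'>/dev/null;python3 rep.py;python3 look.py side; python3 look.py top
```

```text
t=7.97 a=0.7 b=55.8 z=46.2 Fa=1.9 Fb=3.0 Fz=0.4 q6=0.49
t=8.30 a=-16.6 b=54.6 z=46.2 Fa=1.8 Fb=0.8 Fz=-0.7 q6=0.50
side [(np.int32(63), 11.8, 22.6), (np.int32(14), -118.9, 38.6)]
top [(np.int32(36), 148.6, 38.9), (np.int32(15), 66.5, 39.0), (np.int32(15), -99.1, 39.0), (np.int32(11), 17.7, 39.2)]
```

```bash
python3 -m inch '[[-0.03,-0.13,0,0,0,0,0],[-0.07,-0.25,0,0,0,0,0],[-0.11,-0.37,0,0,0,0,0],[-0.17,-0.48,0,0,0,0,0],[-0.24,-0.59,0,0,0,0,0],[-0.32,-0.69,0,0,0,0,0],[-0.41,-0.78,0,0,0,0,0],[-0.5,-0.87,0,0,0,0,0]]'>/dev/null;python3 rep.py;python3 look.py top .0655
python3 -m inch '[[-0.1,-0.08,0,0,0,0,0],[-0.21,-0.15,0,0,0,0,0],[-0.32,-0.21,0,0,0,0,0],[-0.44,-0.25,0,0,0,0,0]]'>/dev/null;python3 rep.py;python3 look.py side .0655; python3 look.py top .0655;python3 look.py wrist .0655
```

```text
t=9.07 a=-42.4 b=40.1 z=46.3 Fa=-3.7 Fb=6.0 Fz=-0.2 q6=0.50
top [(np.int32(61), 131.0, 37.3), (np.int32(12), -89.0, 39.4), (np.int32(9), -179.9, 39.8)]
t=9.45 a=-52.4 b=26.5 z=46.0 Fa=-12.1 Fb=8.6 Fz=-4.8 q6=0.48
side [(np.int32(60), -160.5, 28.3), (np.int32(11), -64.7, 38.8)]
top [(np.int32(59), 141.9, 38.3), (np.int32(13), -68.2, 39.2)]
wrist [(np.int32(3983), -140.0, 18.7), (np.int32(29), 37.7, 42.9), (np.int32(27), 82.8, 43.0), (np.int32(27), 52.4, 43.0), (np.int32(26), 22.6, 43.0), (np.int32(23), 67.3, 43.0), (np.int32(22), 7.9, 43.0), (np.int32(20), 112.3, 43.1), (np.int32(19), 97.0, 43.1), (np.int32(13), -5.8, 43.0)]
```

```bash
python3 -m inch '[[-0.12,-0.05,0,0,0,0,0],[-0.27,-0.08,0,0,0,0,0],[-0.42,-0.1,0,0,0,0,0],[-0.57,-0.11,0,0,0,0,0]]'>/dev/null;python3 rep.py;python3 look.py top .0655
python3 -m inch '[[-0.15,0,0,0,0,0,0],[-0.3,0,0,0,0,0,0],[-0.45,0,0,0,0,0,0],[-0.6,0,0,0,0,0,0]]'>/dev/null;python3 rep.py; python3 look.py top .0655
```

```text
t=9.93 a=-57.3 b=8.3 z=45.6 Fa=-10.2 Fb=2.7 Fz=-4.2 q6=0.45
top [(np.int32(69), 150.2, 37.7), (np.int32(9), -47.4, 39.5), (np.int32(8), -11.2, 39.1), (np.int32(8), -131.5, 38.0)]
t=10.32 a=-58.3 b=-10.4 z=45.3 Fa=-12.9 Fb=-0.3 Fz=-6.8 q6=0.42
top [(np.int32(70), 160.0, 37.3), (np.int32(16), -61.7, 38.1), (np.int32(10), -112.8, 37.7)]
```

```bash
python3 look.py wrist .066; python3 look.py side .066; python3 -c "
from h import *
b=[]
for n in('top','side'):
    f=dict(np.load(f'last_{n}.npz'));u,v=proj(f,[*C,.063]).astype(int);b.append(cv2.resize(f['pixels'][v-30:v+30,u-40:u+40,::-1],(400,300),interpolation=2))
a=np.load('last_wrist.npz')['pixels'];a=cv2.resize(a[:,:,::-1],(400,300))
cv2.imwrite('pics/m2.png',np.vstack([np.hstack([a,0*a]),np.hstack(b)]))"
```

```text
wrist [(np.int32(2171), -129.0, 34.4), (np.int32(364), -22.0, 39.2), (np.int32(55), 55.6, 42.7), (np.int32(46), 70.7, 42.8), (np.int32(45), 85.9, 42.9), (np.int32(40), 100.8, 42.9), (np.int32(38), -5.3, 42.9), (np.int32(35), 39.7, 42.5), (np.int32(34), 115.5, 42.9), (np.int32(31), 130.9, 43.0), (np.int32(25), 145.6, 43.1), (np.int32(16), 159.7, 43.1), (np.int32(9), 22.5, 42.6)]
side [(np.int32(8), -120.5, 40.4)]
```

View pics/m2.png

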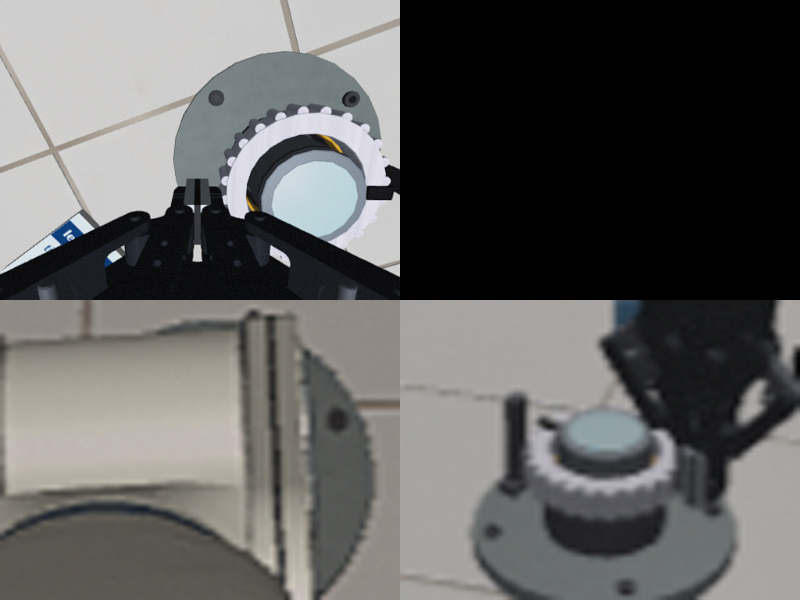

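The wrist view shows the pointer at (375,190), in line with the post, so this is the first return at about 6.28 rad. I carry on for one more turn.

```bash
python3 -m inch '[[-0.1,0,0,0,0,0,0],[-0.23,0.01,0,0,0,0,0],[-0.36,0.02,0,0,0,0,0],[-0.48,0.05,0,0,0,0,0],[-0.61,0.09,0,0,0,0,0],[-0.73,0.14,0,0,0,0,0],[-0.84,0.2,0,0,0,0,0],[-0.95,0.27,0,0,0,0,0]]'>/dev/null;python3 rep.py;python3 look.py wrist .0665
python3 -m inch '[[-0.1,0.08,0,0,0,0,0],[-0.2,0.17,0,0,0,0,0],[-0.29,0.26,0,0,0,0,0],[-0.37,0.37,0,0,0,0,0]]'>/dev/null;python3 rep.py; python3 look.py wrist .0665
```

```text
t=11.13 a=-46.2 b=-37.9 z=46.0 Fa=-4.6 Fb=-1.9 Fz=-1.7 q6=0.36
wrist [(np.int32(487), 15.7, 39.2), (np.int32(78), -123.8, 42.6), (np.int32(62), 77.4, 42.4), (np.int32(61), 92.8, 42.5), (np.int32(54), 123.8, 42.7), (np.int32(54), 108.4, 42.6), (np.int32(50), 46.3, 42.7), (np.int32(43), 138.8, 42.9), (np.int32(41), -13.3, 42.9), (np.int32(38), 61.3, 42.2), (np.int32(31), 154.1, 42.9), (np.int32(16), 169.3, 43.1), (np.int32(11), -176.8, 43.3)]
t=11.52 a=-33.6 b=-48.6 z=46.1 Fa=-4.0 Fb=-2.0 Fz=-0.3 q6=0.33
wrist [(np.int32(547), 36.1, 39.2), (np.int32(33), -8.8, 42.9), (np.int32(21), 96.1, 42.3), (np.int32(15), 80.7, 42.0), (np.int32(14), 110.9, 42.6), (np.int32(13), 161.6, 43.0), (np.int32(11), -21.4, 43.1), (np.int32(10), 64.9, 42.0), (np.int32(9), 176.0, 43.1), (np.int32(8), 147.2, 42.8)]
```

```bash
python3 -m inch '[[-0.06,0.11,0,0,0,0,0],[-0.12,0.22,0,0,0,0,0],[-0.17,0.34,0,0,0,0,0],[-0.2,0.47,0,0,0,0,0],[-0.23,0.59,0,0,0,0,0],[-0.24,0.72,0,0,0,0,0],[-0.26,0.85,0,0,0,0,0],[-0.27,1.0,0,0,0,0,0]]'>/dev/null;python3 rep.py;python3 look.py wrist .067
python3 -m inch '[[0,0.15,0,0,0,0,0],[0.01,0.32,0,0,0,0,0],[0.02,0.44,0,0,0,0,0],[0.04,0.57,0,0,0,0,0],[0.07,0.7,0,0,0,0,0],[0.11,0.82,0,0,0,0,0],[0.15,0.94,0,0,0,0,0],[0.21,1.05,0,0,0,0,0]]'>/dev/null;python3 rep.py; python3 look.py wrist .067
python3 -m inch '[[0.07,0.11,0,0,0,0,0],[0.15,0.21,0,0,0,0,0],[0.23,0.3,0,0,0,0,0],[0.33,0.39,0,0,0,0,0],[0.43,0.47,0,0,0,0,0]]'>/dev/null;python3 rep.py; python3 look.py wrist .067
```

```text
t=12.23 a=-4.2 b=-58.1 z=46.0 Fa=-2.9 Fb=-15.0 Fz=-4.5 q6=0.30
wrist [(np.int32(604), 74.2, 39.2), (np.int32(30), -17.0, 43.1), (np.int32(25), 26.8, 43.1)]
t=12.95 a=29.3 b=-50.2 z=46.6 Fa=2.5 Fb=-9.3 Fz=-1.5 q6=0.29
wrist [(np.int32(527), 118.7, 39.2), (np.int32(123), 102.2, 42.4), (np.int32(9), 74.8, 41.9), (np.int32(8), 59.0, 42.0), (np.int32(8), 43.9, 42.6)]
t=13.42 a=46.2 b=-37.2 z=47.3 Fa=9.1 Fb=-9.2 Fz=0.1 q6=0.31
wrist [(np.int32(433), 147.0, 39.2), (np.int32(105), -96.7, 42.5), (np.int32(55), 54.0, 42.6), (np.int32(49), 69.4, 42.3), (np.int32(44), 38.3, 42.7), (np.int32(41), 96.9, 42.5), (np.int32(36), 23.1, 43.0), (np.int32(20), 8.0, 43.2), (np.int32(18), 86.1, 42.0)]
```

```bash
python3 -m inch '[[-0.4,0,0,0,0,0,0],[-0.4,0,-1,0,0,0,0],[-0.4,0,-2,0,0,0,0],[-0.4,0,-2,0,0,0,0],[-0.4,0,-2,0,0,0,0],[-0.4,0,-2,0,0,0,0]]'>/dev/null;python3 rep.py;python3 look.py wrist .068
python3 - <<'E'
from h import *
f=dict(np.load("last_wrist.npz"));im=f["pixels"]
print(proj(f,[*C,.067]),pointer(f,.068,C)[:1])
cv2.imwrite("pics/w5.png",im[:,:,::-1])
E
python3 -m inch '[[1.2,-1.8,0,0,0,0,0],[2.42,-3.63,0,0,0,0,0],[2.42,-3.63,0,0,0,0,0],[2.42,-3.63,0,0,0,0,0],[2.42,-3.63,0,0,0,0,0],[2.42,-3.63,0,0,0,0,0]]'>/dev/null;python3 rep.py
```

```text
t=13.97 a=41.9 b=-49.1 z=106.1 Fa=-0.1 Fb=0.5 Fz=0.7 q6=0.29
wrist [(np.int32(206), 148.6, 39.1), (np.int32(16), 103.0, 43.0), (np.int32(12), 57.3, 42.4), (np.int32(9), 41.8, 42.7)]
[180.02761671 137.75479813] [(np.int32(206), 148.6, 39.1)]
t=14.52 a=-67.0 b=23.9 z=105.6 Fa=0.3 Fb=-0.1 Fz=0.0 q6=0.49
```

View pics/w5.png

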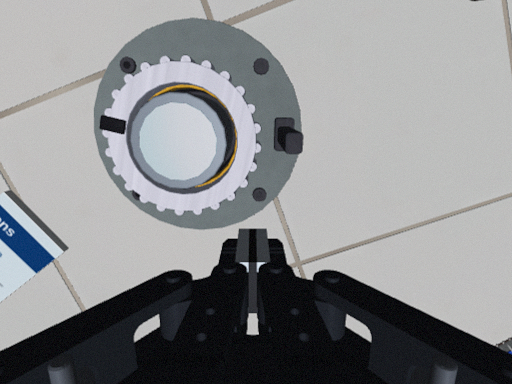

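The wrist view shows the pointer at (113,124), the post top at about (293,142), and screw heads at (128,64), (261,66) and (259,195). I compute the exact post direction while descending for the next stroke.

```bash
python3 -m inch '[[0,0,1,0,0,0,0],[0,0,1.93,0,0,0,0],[0,0,1.93,0,0,0,0],[0,0,1.93,0,0,0,0]]'>/dev/null;python3 rep.py
python3 - <<'E'
from h import *
f=dict(np.load("last_wrist.npz"));g=cv2.cvtColor(f["pixels"],cv2.COLOR_RGB2GRAY)
for c,z in(((128,64),.016),((261,66),.016),((259,195),.016)):
    m=np.zeros_like(g);y,x=c[1],c[0];m[y-10:y+11,x-10:x+11]=g[y-10:y+11,x-10:x+11]<75
    n,l,st,ce=cv2.connectedComponentsWithStats(m);i=1+st[1:,4].argmax();P=ray(f,*ce[i],z)[:2]-C;print(ce[i],np.hypot(*P)*1e3,np.degrees(np.arctan2(*P[::-1])))
P=[ray(f,*ce_,.016)[:2] for ce_ in()]
w=g[125:160,280:308];print(w[::2,::2])
m=np.zeros_like(g);m[110:165,268:312]=g[110:165,268:312]<80
u,v=np.nonzero(m)[::-1];print(u.min(),u.max(),v.min(),v.max())
X=ray(f,293.5,142.5,.076)[:2]-C;print(np.hypot(*X),np.degrees(np.arctan2(*X[::-1])))
E
```

```text
t=14.85 a=-66.9 b=22.4 z=47.2 Fa=-0.0 Fb=0.2 Fz=-0.7 q6=0.49
[127.56937799  64.9138756 ] 63.862217060939365 114.92403385259834
[260.72361809  66.0201005 ] 65.20911116129429 23.18589938992372
[258.94520548 194.05479452] 67.15387068678801 -65.63730625520127
[[ 61  64  59  65  63  63  54  88 108 112 110 196 191 190]
 [ 21  16  24  22  19  35  55  97 110 112 118 198 194 190]
 [ 26  16  18  12  23  14  18  47 105 116 111 199 191 190]
 [ 16  18  16  17  20  20  19  19  21  64 106 199 193 190]
 [ 16  14  22  20  48  44  52  46  44  46  44 142 193 194]
 [ 18  19  21  48  54  56  56  59  58  60  53  76 192 191]
 [ 21  16  22  51  56  60  59  55  59  60  55  69 195 191]
 [ 24  14  16  52  61  59  58  53  55  57  52  74 194 192]
 [ 13  21  15  56  59  55  62  58  52  60  55  89 195 190]
 [ 17  11  14  52  59  60  58  60  60  59  55  86 195 191]
 [ 42  18  17  57  58  58  61  62  62  58  58 101 194 194]
 [ 54  29  21  53  58  57  59  57  59  58  55 110 193 193]
 [ 56  52  16  56  58  62  60  59  60  58  58 114 193 191]
 [ 90  95  76  46  56  55  58  59  60  59  50 147 187 191]
 [117 108 113  85  75  59  62  57  61  73 158 192 186 191]
 [111 112 112 109 111 113 115 116 111 175 193 194 189 191]
 [111 116 112 112 118 112 113 108 113 182 192 190 190 191]
 [112 114 113 116 112 111 114 114 138 192 192 190 189 190]]
274 302 117 153
0.0643752207420971 -21.465370119239978
```

```bash
python3 -m inch '[[0,0.2,0,0,0,0,0],[0,0.35,0,0,0,0,0],[0,0.43,0,0,0,0,0],[0,0.43,0,0,0,0,0]]'>/dev/null;python3 rep.py;python3 look.py wrist .068
python3 -m inch '[[-0.13,0.0,0,0,0,0,0],[-0.26,-0.01,0,0,0,0,0],[-0.39,-0.02,0,0,0,0,0],[-0.52,-0.02,0,0,0,0,0],[-0.66,-0.02,0,0,0,0,0],[-0.8,-0.02,0,0,0,0,0]]'>/dev/null;python3 rep.py;python3 look.py wrist .068
```

```text
t=15.18 a=-52.4 b=24.1 z=49.6 Fa=1.4 Fb=0.0 Fz=-0.5 q6=0.48
wrist [(np.int32(4167), -135.6, 21.1), (np.int32(33), -2.3, 42.8), (np.int32(32), 12.6, 42.9), (np.int32(28), 27.6, 42.9), (np.int32(27), 42.5, 42.9), (np.int32(21), 72.2, 43.2), (np.int32(21), 57.6, 43.1), (np.int32(14), 86.3, 43.2), (np.int32(9), 100.8, 43.3)]
t=15.73 a=-58.5 b=-1.6 z=48.2 Fa=-12.8 Fb=2.2 Fz=-10.5 q6=0.44
wrist [(np.int32(2718), -131.3, 31.7), (np.int32(48), 45.8, 42.7), (np.int32(46), 60.7, 42.8), (np.int32(46), 0.3, 42.7), (np.int32(39), 75.6, 42.8), (np.int32(30), 90.5, 43.0), (np.int32(26), 105.5, 43.0), (np.int32(26), 29.5, 42.5), (np.int32(21), 119.8, 43.1), (np.int32(19), -13.0, 42.8), (np.int32(17), 134.8, 43.1), (np.int32(14), 149.8, 43.1), (np.int32(10), 16.4, 42.2)]
```

```bash
python3 -m inch '[[-0.17,-0.05,0,0,0,0,0],[-0.33,-0.05,0,0,0,0,0],[-0.51,-0.03,0,0,0,0,0],[-0.64,-0.01,0,0,0,0,0],[-0.77,0.03,0,0,0,0,0],[-0.89,0.08,0,0,0,0,0],[-1.01,0.13,0,0,0,0,0],[-1.13,0.19,0,0,0,0,0]]'>/dev/null;python3 rep.py;python3 look.py wrist .069;python3 look.py top .069;python3 look.py side .069
python3 -m inch '[[-0.11,0.08,0,0,0,0,0],[-0.21,0.16,0,0,0,0,0],[-0.31,0.25,0,0,0,0,0],[-0.4,0.34,0,0,0,0,0],[-0.47,0.44,0,0,0,0,0],[-0.53,0.55,0,0,0,0,0]]'>/dev/null;python3 rep.py;python3 look.py wrist .069;python3 look.py top .069;python3 look.py side .069
```

```text
t=16.45 a=-48.4 b=-34.6 z=48.4 Fa=-2.0 Fb=0.5 Fz=-2.0 q6=0.37
wrist [(np.int32(535), -130.2, 39.8), (np.int32(85), 44.5, 42.4), (np.int32(72), 73.9, 42.3), (np.int32(65), 89.1, 42.5), (np.int32(61), -16.9, 42.6), (np.int32(60), 104.4, 42.7), (np.int32(55), 119.4, 42.8), (np.int32(36), 57.7, 42.1), (np.int32(35), 134.4, 42.9), (np.int32(28), 149.0, 43.0), (np.int32(20), 163.8, 43.1), (np.int32(13), 178.7, 43.2)]
top [(np.int32(83), 177.2, 36.2)]
side []
t=17.10 a=-31.7 b=-50.5 z=48.4 Fa=0.4 Fb=0.0 Fz=-0.6 q6=0.33
wrist [(np.int32(345), -119.0, 39.2), (np.int32(53), -15.7, 42.8), (np.int32(26), 41.8, 42.6), (np.int32(21), 88.7, 41.8), (np.int32(19), 33.0, 42.7), (np.int32(18), 103.6, 42.1), (np.int32(14), 72.9, 41.7), (np.int32(10), 118.3, 42.2), (np.int32(8), 168.9, 43.1)]
top [(np.int32(97), -165.0, 32.3), (np.int32(50), 73.6, 37.9)]
side []
```

```bash
python3 -m inch '[[0.04,0.08,0,0,0,0,0],[-0.02,0.2,0,0,0,0,0],[-0.07,0.32,0,0,0,0,0],[-0.11,0.44,0,0,0,0,0],[-0.13,0.57,0,0,0,0,0],[-0.16,0.69,0,0,0,0,0],[-0.18,0.82,0,0,0,0,0],[-0.19,0.97,0,0,0,0,0]]'>/dev/null;python3 rep.py;python3 look.py wrist .069;python3 look.py side .069
```

```text
t=17.92 a=-4.9 b=-57.4 z=48.1 Fa=-3.0 Fb=-12.7 Fz=-3.8 q6=0.30
wrist [(np.int32(365), -84.6, 39.2), (np.int32(36), -10.6, 43.0), (np.int32(24), -25.1, 43.1), (np.int32(13), -158.5, 43.1)]
side []
```

```bash
python3 -m inch '[[0,0.15,0,0,0,0,0],[0.01,0.31,0,0,0,0,0],[0.03,0.44,0,0,0,0,0],[0.05,0.57,0,0,0,0,0],[0.08,0.7,0,0,0,0,0],[0.12,0.82,0,0,0,0,0]]'>/dev/null;python3 rep.py;python3 look.py wrist .07
```

```text
t=18.52 a=22.1 b=-54.8 z=48.6 Fa=3.7 Fb=-16.8 Fz=-3.3 q6=0.29
wrist [(np.int32(394), -51.2, 39.2), (np.int32(74), 102.0, 42.2)]
```

```bash
python3 -m inch '[[0.04,0.12,0,0,0,0,0],[0.1,0.23,0,0,0,0,0],[0.17,0.34,0,0,0,0,0],[0.25,0.44,0,0,0,0,0],[0.25,0.44,0,0,0,0,0]]'>/dev/null;python3 rep.py;python3 look.py wrist .07;python3 - <<'E'
from h import *
f=dict(np.load("last_wrist.npz"));cv2.imwrite("pics/w6.png",f["pixels"][:,:,::-1])
E
```

```text
t=18.98 a=37.6 b=-46.0 z=49.1 Fa=8.3 Fb=-14.5 Fz=-0.8 q6=0.30
wrist [(np.int32(403), -30.0, 39.2), (np.int32(35), 93.8, 42.3), (np.int32(32), 46.5, 42.5), (np.int32(30), 61.7, 42.0), (np.int32(25), 102.1, 42.5), (np.int32(19), 31.9, 42.8), (np.int32(16), 77.6, 41.5)]
```

View pics/w6.png

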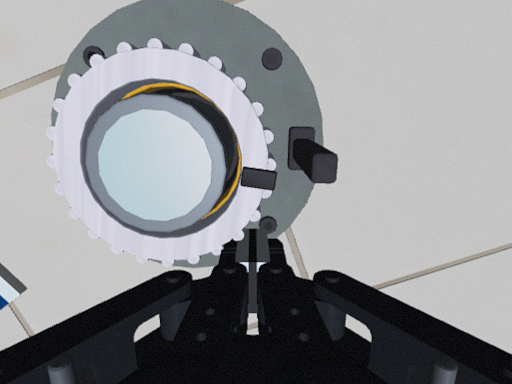

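The pointer is at (258,178) and the post top at (321,167), so it is about 8° short. I nudge on gently.

```bash
python3 -m inch '[[0.05,0.05,0,0,0,0,0],[0.09,0.09,0,0,0,0,0],[0.12,0.13,0,0,0,0,0],[0.12,0.13,0,0,0,0,0],[0.12,0.13,0,0,0,0,0]]'>/dev/null;python3 rep.py;python3 look.py wrist .07;python3 - <<'E'
from h import *
f=dict(np.load("last_wrist.npz"));g=cv2.cvtColor(f["pixels"],cv2.COLOR_RGB2GRAY)
gg,W,rr,th=fit(f,.068,C)
# ring inner bore edge + outer: bright ring pixels
m=((gg>185)&(rr>.034)&(rr<.05)).astype(np.uint8)
c=max(cv2.findContours(m,0,cv2.CHAIN_APPROX_NONE)[0],key=cv2.contourArea)
h=cv2.convexHull(c)[:,0];w=W[h[:,1],h[:,0]]
A=np.c_[2*w,np.ones(len(w))];s=np.linalg.lstsq(A,(w**2).sum(1),rcond=None)[0];c0=s[:2];rad=np.sqrt(s[2]+c0@c0)
print("ring centre off mm",c0*1e3,rad*1e3, "pointer",pointer(f,.07,C+c0)[:1])
# post top: lighter dark band around projected top
d=((g>40)&(g<75)).astype(np.uint8);u,v=proj(f,[*(C+c0+.064*np.array([np.cos(-.37),np.sin(-.37)])),.076]).astype(int)
q=np.zeros_like(d);q[v-22:v+23,u-20:u+21]=d[v-22:v+23,u-20:u+21];q=cv2.morphologyEx(q,cv2.MORPH_OPEN,np.ones((9,9)))
n,l,st,ce=cv2.connectedComponentsWithStats(q);i=1+st[1:,4].argmax();P=ray(f,*ce[i],.076)[:2]-C-c0
print(u,v,st[i],ce[i],np.hypot(*P)*1e3,np.degrees(np.arctan2(*P[::-1])))
E
```

```text
t=19.45 a=41.7 b=-42.3 z=49.3 Fa=8.0 Fb=-11.3 Fz=-0.8 q6=0.30
wrist [(np.int32(403), -24.2, 39.2), (np.int32(139), 96.3, 42.2), (np.int32(44), 52.0, 42.5), (np.int32(37), 67.6, 42.0), (np.int32(26), 37.4, 42.8), (np.int32(23), 20.9, 43.0), (np.int32(14), 83.6, 41.4), (np.int32(12), 7.2, 43.3)]
ring centre off mm [-2.58734163 -0.78792113] 47.629941677090244 pointer [(np.int32(394), -21.7, 39.3)]
305 180 [301 164  24  28 651] [312.4562212  177.40860215] 66.40674690872578 -20.024004745619898
```

```bash
python3 -m inch '[[-0.4,0,0,0,0,0,0],[-0.4,0,-1,0,0,0,0],[-0.6,-0.6,-2,0,0,0,0],[-0.9,-1.3,-3,0,0,0,0],[-0.9,-1.3,-3,0,0,0,0],[-0.9,-1.3,-3,0,0,0,0],[-0.9,-1.3,-3,0,0,0,0],[-0.9,-1.3,-3,0,0,0,0]]'>/dev/null;python3 rep.py
cat > fin.py <<'E'
from h import *
f=cams.grab_frame("wrist");np.savez("last_wrist.npz",**f);g=cv2.cvtColor(f["pixels"],cv2.COLOR_RGB2GRAY)
cc=C.copy()
for _ in range(3):
    gg,W,rr,th=fit(f,.068,cc)
    m=((gg>165)&(rr<.05)).astype(np.uint8)
    c=max(cv2.findContours(m,0,cv2.CHAIN_APPROX_NONE)[0],key=cv2.contourArea)
    h=cv2.convexHull(c)[:,0];w=W[h[:,1],h[:,0]]
    s=np.linalg.lstsq(np.c_[2*w,np.ones(len(w))],(w**2).sum(1),rcond=None)[0];rad=np.sqrt(s[2]+s[:2]@s[:2]);cc=cc+s[:2]
print("centre off",(cc-C)*1e3,rad*1e3)
u,v=proj(f,[*(cc+.064*np.array([np.cos(-.37),np.sin(-.37)])),.076]).astype(int)
d=((g>40)&(g<75)).astype(np.uint8);q=np.zeros_like(d);q[v-14:v+15,u-12:u+13]=d[v-14:v+15,u-12:u+13];q=cv2.morphologyEx(q,cv2.MORPH_OPEN,np.ones((5,5)))
n,l,st,ce=cv2.connectedComponentsWithStats(q);i=1+st[1:,4].argmax();X=ray(f,*ce[i],.076)[:2]
print("post px",u,v,st[i],ce[i])
for c in(C,cc,(C+cc)/2):
    P=X-c;print("post",np.hypot(*P)*1e3,np.degrees(np.arctan2(*P[::-1])),"ptr",pointer(f,.069,c)[:2])
# bar direction by itself
m=((rr>.03)&(rr<.05)&(g<90)&(abs(th+22)<15)).astype(np.uint8);y=W[m>0];(e,V)=np.linalg.eigh(np.cov(y.T));print("bar dir",np.degrees(np.arctan2(*V[::-1,1])),np.sqrt(e)*1e3)
cv2.imwrite("pics/fin.png",cv2.resize(f["pixels"][v-75:v+75,u-130:u+50,::-1],None,fx=4,fy=4,interpolation=2))
E
python3 fin.py
```

```text
t=20.17 a=-0.6 b=-68.1 z=137.4 Fa=0.4 Fb=-0.0 Fz=0.5 q6=0.27
centre off [ 0.0265947 -1.5396643] 45.79589947340537
post px 355 108 [349  98  14  19 246] [355.37398374 106.75203252]
post 64.16949186860407 -21.498457361675012 ptr [(np.int32(154), -25.2, 39.2)]
post 63.59641479905212 -20.21651067424923 ptr [(np.int32(153), -23.2, 39.2)]
post 63.878955944989016 -20.860359139027775 ptr [(np.int32(154), -24.2, 39.1)]
bar dir 168.36055040776674 [4.29221843 6.37608099]
```

View pics/fin.png

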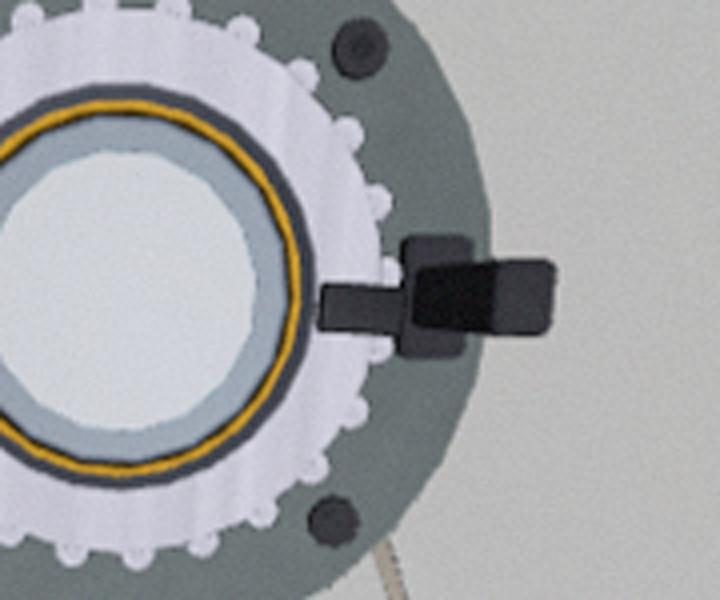

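The pointer bar at (361,308) lies about 3° short of the post at (524,297). I make one more light nudge of about 2.7 mm at the rim.

```bash
python3 -m inch '[[-0.05,0,1,0,0,0,0],[-0.05,0,2,0,0,0,0],[-0.05,0,2.9,0,0,0,0],[-0.05,0,2.9,0,0,0,0],[-0.05,0,2.9,0,0,0,0],[-0.05,0,2.9,0,0,0,0]]'>/dev/null;python3 rep.py
python3 -m inch '[[0.15,0,0,0,0,0,0],[0.3,0,0,0,0,0,0],[0.37,0,0,0,0,0,0],[0.41,0,0,0,0,0,0],[0.41,0,0,0,0,0,0]]'>/dev/null;python3 rep.py;python3 look.py wrist .069
python3 -m inch '[[0.02,0.03,0,0,0,0,0],[0.02,0.06,0,0,0,0,0],[0.02,0.06,0,0,0,0,0]]'>/dev/null;python3 rep.py;python3 look.py wrist .069
```

```text
t=20.72 a=-0.2 b=-69.5 z=51.5 Fa=-0.1 Fb=0.4 Fz=-1.2 q6=0.27
t=21.13 a=0.1 b=-58.2 z=52.5 Fa=2.9 Fb=-10.2 Fz=-2.8 q6=0.29
wrist [(np.int32(411), -25.6, 39.2), (np.int32(21), -9.6, 43.1), (np.int32(15), -157.3, 43.2), (np.int32(10), 112.9, 43.3)]
t=21.43 a=1.1 b=-58.1 z=52.3 Fa=-0.1 Fb=-11.3 Fz=-5.5 q6=0.29
wrist [(np.int32(417), -24.5, 39.1), (np.int32(20), -9.4, 43.2), (np.int32(17), 112.3, 43.2), (np.int32(14), -156.3, 43.2)]
```

```bash
python3 -m inch '[[0,0.04,0,0,0,0,0],[0,0.07,0,0,0,0,0],[0,0.07,0,0,0,0,0],[0,0.07,0,0,0,0,0]]'>/dev/null;python3 rep.py;python3 look.py wrist .069
```

```text
t=21.82 a=3.5 b=-57.9 z=52.4 Fa=-0.1 Fb=-11.4 Fz=-4.8 q6=0.29
wrist [(np.int32(427), -21.8, 39.2), (np.int32(16), 113.0, 43.1), (np.int32(13), -8.4, 43.1), (np.int32(10), -154.1, 43.2)]
```

Now I retreat straight out and up, then measure from the same pose as before.

```bash
python3 -m inch '[[-0.2,0,0,0,0,0,0],[-0.4,0,0,0,0,0,0],[-0.4,0,-1,0,0,0,0],[-0.4,-0.1,-2,0,0,0,0],[-0.4,-0.1,-2.9,0,0,0,0],[-0.4,-0.1,-2.9,0,0,0,0],[-0.4,-0.1,-2.9,0,0,0,0],[-0.4,-0.1,-2.9,0,0,0,0]]'>/dev/null;python3 rep.py;python3 fin.py
```

```text
t=22.53 a=0.0 b=-68.9 z=138.2 Fa=-0.6 Fb=-0.3 Fz=0.3 q6=0.27
centre off [ 0.05799258 -1.60501215] 45.781113209984426
post px 354 107 [347  97  15  19 250] [354.02  105.872]
post 64.23513910793027 -21.677814850303616 ptr [(np.int32(156), -21.5, 39.2)]
post 63.6053682680164 -20.35345005350825 ptr [(np.int32(157), -19.3, 39.3)]
post 63.91598491438748 -21.01889465526875 ptr [(np.int32(156), -20.4, 39.2)]
bar dir 162.4093042220371 [4.26410807 6.39802746]
```

View pics/fin.png

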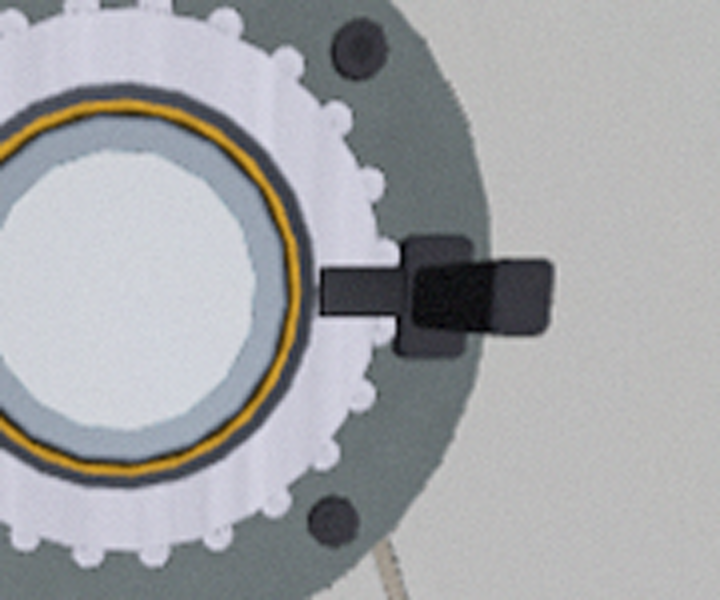

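The pointer bar at (361,291) is now in line with the post at (524,297), to within about 1°. This is the second return, and the lens is still seated. The arm is clear, so I hand in.

```bash
python3 -c "
from workcell import r
print(r.close_job())"
```

```text
the job is handed in; nothing more can be done
None
```

I rolled the ring anticlockwise past the post once and left its pointer in line with the post, within about 1°, on the second return. The lens is still seated, the arm is clear and the job is handed in (about 23 s used).

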